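Push the blank panel out over the end of the riser

TASK

The flat metal blank panel lies too flush on the white bench riser to be picked up by anyone. Push it snug and square against the riser's back lip and along towards the end nearest the open tray, until about a third of its length sticks out past that end, and leave it lying there. Only push it: do not lift it, tip it or let it fall, and leave the tray, bottle, vial and cartridge where they stand.

Things in the scene. Friction and masses are not known exactly. Their poses are not given: they have to be found in the camera images.
- ledge: white bench riser, fixed to the table: a level board 160 mm deep (its own x) and 340 mm long (its own y), top face 60 mm above its origin, which is at table height under the board's centre. Along its far (+x) side runs a back lip 10 mm thick standing 14 mm above the top face; the lip's inner face is at own x = +70 mm. The front side and both ends (own y = +170 and -170 mm) are open and without rim. Its yaw varies by up to about 15 degrees from that of the robot base.
- plate: dark flat steel-coloured blank panel, 100 mm (its own x) by 140 mm (its own y) and 6 mm thick, 0.16 to 0.33 kg, with four black screw holes near the corners (looks only); origin at the centre of its underside. It lies loose on the riser, its length roughly along the riser, 20 to 40 mm short of the lip and up to 9 degrees askew; it slides freely under light pushing (a few newtons, with short peaks of about 10 N at a brisk first contact).
- tray: bystander that marks the end to use: open white plastic tray 150 x 110 x 28 mm, loose, standing on the table beyond one end of the riser (own +y or -y side, about 60 to 90 mm clear of that end); origin at the centre of its underside
- bottle: bystander: amber glass jar with black cap, 66 mm diameter, 115 mm tall, loose, on the table beyond the other end of the riser; origin at the centre of its underside
- vial: bystander: small glass vial with red cap, 22 mm diameter, 46 mm tall, loose, on the table in front of the riser (robot side); origin at the centre of its underside
- cartridge: bystander: black and grey column cartridge standing upright, 48 mm diameter, 104 mm tall, loose, on the table behind the riser's lip; origin at the centre of its underside
Things that resemble listed ones, but are neither listed nor needed, are in the scene too. Several things have the shape of the plate; the one meant has the colours described above.

How it is judged:
At the end, for the whole second after the job is handed in: the panel lies flat and at rest on the riser, its long side against the back lip (centre of that side within 7 mm of the lip, within 4 degrees of parallel), and 32 to 60 mm of its 140 mm length sticks out past the end nearest the tray (((y of tray in the frame of ledge above 0 m and y of plate in the frame of ledge between 0.132 and 0.16 m) or (y of tray in the frame of ledge below 0 m and y of plate in the frame of ledge between -0.16 and -0.132 m)) and x of plate in the frame of ledge above 0.013 m and angle between the y axis of plate and the y axis of ledge, either way round below 0.07 rad and angle between plate's own z axis and vertical below 0.04 rad and z of plate in the frame of ledge between 0.057 and 0.063 m and linear speed of plate below 0.01 m/s); the robot touches nothing.
It fails at once if the panel is lifted (10 mm above the riser's top) (z of plate in the frame of ledge above 0.07 m).
It fails at once if the panel is tipped or falls (angle between plate's own z axis and vertical above 0.2 rad or z of plate in the frame of ledge below 0.045 m).
It fails at once if the tray, bottle, vial or cartridge is displaced by more than 20 mm or knocked over (distance of any of tray, bottle, vial, cartridge from where it was at the start of the episode above 0.02 m or angle between any of tray, bottle, vial, cartridge's own z axis and vertical above 0.4 rad).
It also fails if it takes over 50 s, if anything falls off the work surface, if the arm or the gripper's body presses on something with over 40 N, if the wrist force passes 120 N, or if a joint passes its speed limit or range.

ROBOT

A 6-joint arm with a two-finger parallel gripper is mounted at the origin on the work surface. World frame = base frame: x ahead of the robot, y to its left, z up, the work surface at z = 0. Lengths are in m, angles in rad, forces in N, time in s.
With the tool pointing down it reaches from about 0.35 to 0.975 m from the base axis. Payload 4.9 kg.
Tool frame: the origin (TCP) lies midway between the tips of the shut fingers; the grasp point (between the pads) lies 19 mm behind it; z points along the fingers, x is the direction in which the jaws open and shut, and the axes are right-handed (so a half turn about z gives the same grasp; the last joint's range is limited). The gripper opens to 85 mm and grips with 20 to 120 N. Pads are 22 mm wide; open, the fingers measure 114 mm over their backs; the gripper's body (76 mm by 85 mm) begins 54 mm behind the grasp point. The pads swing forward as they close: fully open they stand 13 mm farther back than shut.
Start: joints at [1.195, 0.053, 1.613, -0, 1.476, -0.119], TCP at [0.159, 0.604, 0.231] pointing down, gripper open.
Joint ranges: [-3.01, 3.01], [-1.01, 2.22], [0.06, 2.58], [-1.02, 4.17], [0.09, 2.62], [-3.14, 3.14]. Speed limits (rad/s): [2.57, 2.57, 3.14, 3.14, 3.14, 3.14].

INTERFACE

Orientations are given as a rotation vector (axis times angle).
In Python, from station import ctrl gives the robot as it stands.
- The arm moves only by the tool step_arm, never from a script. Its argument "increments" is text: rows parted by semicolons, each of 6 numbers parted by spaces: the shift along the tool's x, y, z as a fraction of full scale, then the turn, a rotation vector about the tool's x, y, z as a fraction of full scale. In form: x y z rx ry rz; .... A call has 1 to 12 rows; each row shifts and turns the commanded pose from where the row before left it, along the tool's axes as they then stand; what a row does not reach is not made up. Full scale, the value 1, is 0.025 m for a shift and 0.1 rad for a turn. A row lasts 1/12 s, in which the tool goes at most 41.7 mm and 7.16 degrees, less where a joint would pass 70% of its speed; a pose out of reach is approached as far as the arm can. A call with a number of a shift or a turn outside -1 to 1 is refused whole. A call with a gripper value outside its range is refused whole. "fingers" is the opening, from -1 (shut) to 1 (fully open), so that 0 is half open, set as the call begins (left out, the last holds). The fingers move at their own pace and stop on an object; "newtons" is the grip in N (left out, the last holds). Time passes only in rows, so rows that do not move let the fingers close. It gives the time, the measured TCP pose, the force and the opening at its end, in the units of the state.
- ctrl.get_obs(): the state, without advancing time (a new reading comes with each control period).
- ctrl.get_image(name): name is "scene" or "top" or "wrist"; returns a dict with "pixels" (384x512x3 uint8, red, green, blue), "intrinsics" (3x3 intrinsics, pixels), "eye" and "orientation" of the camera in the world. Camera axes: x right, y down, z forward; pixel columns grow to the right and rows downward; lengths in m; the calibration is good to about 2 mm. A picture is of the moment at which its call begins. There is no depth.
- ctrl.finish_job(): hands the job in, once; it reports no verdict.
The state is a dict: "t": time; "q": joint angles; "dq": joint speeds; "effort": joint torques, N m; "tool_pos": TCP position; "tool_rot": TCP orientation; "contact_force": force on the tool from outside, world axes, zero at the start; "wrist_torque": the same for the moment, N m; "opening": finger opening in m.
Only numpy, scipy, OpenCV 4.12 (cv2) and the standard library are available. Lean on these libraries where they do the work, as an engineer would, in place of code of your own. Each camera call takes 0.05 s, during which the arm holds its last target.

## Working session

There is one attempt and no reset: what is moved stays moved. The work goes in short steps, Python scripts to look and compute and a tool call to move; the robot and the scene stay as the last step left them, time stands still between calls to the robot, and variables do not carry over. Pictures are saved under pics/ and viewed, and the job is handed in when it is done.

Besides the shell and the picture viewer there is one more tool, called after ">>>" as name(argument=value, ...) on one line, values as JSON. step_arm: Moves the arm, as the interface text tells. Shift numbers are shares of 0.025 m and turn numbers shares of 0.1 rad, none past 1 either way. Its arguments: {"type":"object","properties":{"increments":{"type":"string"},"fingers":{"type":"number"},"newtons":{"type":"number"}},"required":["increments"]}

```bash
mkdir -p pics
python3 - <<'E'
from station import ctrl
import cv2,numpy as np
o=ctrl.get_obs();print({k:np.round(v,3) for k,v in o.items()})
for n in("scene","top"):
    d=ctrl.get_image(n);cv2.imwrite(f"pics/{n}0.png",d["pixels"][:,:,::-1]);print(n,np.round(d["intrinsics"],1),np.round(d["eye"],3),np.round(d["orientation"],4))
E
```

```text
{'t': np.float64(0.0), 'q': array([ 1.195,  0.053,  1.614,  0.   ,  1.476, -0.119]), 'dq': array([ 0.001,  0.   , -0.   ,  0.   , -0.   , -0.001]), 'effort': array([-2.0000e-03, -3.9370e+01, -3.7016e+01, -0.0000e+00,  7.0000e-03,
        0.0000e+00]), 'tool_pos': array([0.158, 0.604, 0.23 ]), 'tool_rot': array([ 2.487,  1.918, -0.003]), 'contact_force': array([-0.071,  0.147, -0.546]), 'wrist_torque': array([-0.033,  0.078,  0.003]), 'opening': np.float64(0.085)}
scene [[482.4   0.  251.1]
 [  0.  482.4 186.5]
 [  0.    0.    1. ]] [ 1.011 -0.615  0.835] [-2.2483 -0.753   0.3019]
top [[431.2   0.  256.1]
 [  0.  431.2 191.5]
 [  0.    0.    1. ]] [0.483 0.006 1.23 ] [-2.1622  2.1589 -0.0589]
```

View pics/top0.png

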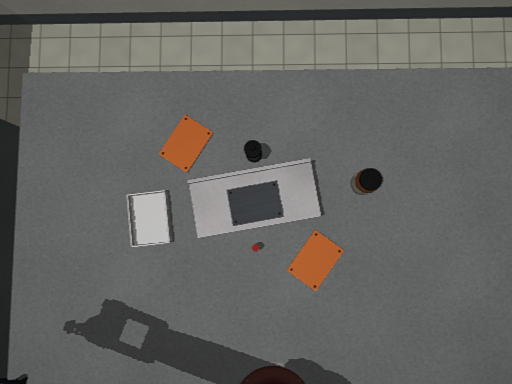

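View pics/scene0.png

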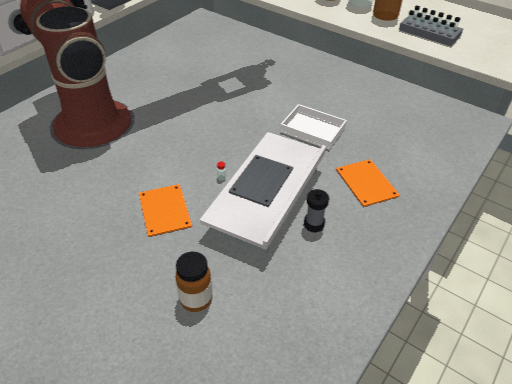

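The top picture shows three panel shapes: orange at (186,143), orange at (316,260), and dark steel at (255,203), which lies on the riser. The dark one is the panel meant. The tray is at (150,218) on the left, so on the +y side, and the bottle is at the other end. Next I'll enlarge the panel and measure it.

Run:
```python
from station import ctrl
import cv2,numpy as np
d=ctrl.get_image("top");p=d["pixels"][:,:,::-1]
c=p[145:250,180:330];cv2.imwrite("pics/crop0.png",cv2.resize(c,None,fx=5,fy=5,interpolation=cv2.INTER_CUBIC))
```

```text
(no output)
```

View pics/crop0.png

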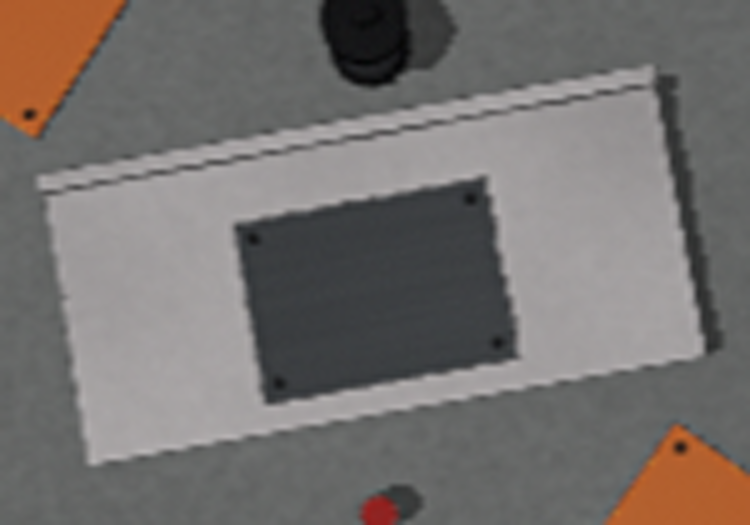

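```bash
cat > h.py <<'E'
from station import ctrl
import cv2,numpy as np
from scipy.spatial.transform import Rotation as R
from scipy.optimize import least_squares
def proj(d,P):
    return cv2.projectPoints(np.asarray(P,float),*(lambda r:(cv2.Rodrigues(r)[0],-r@d["eye"]))(R.from_rotvec(d["orientation"]).as_matrix().T),d["intrinsics"],None)[0][:,0]
def ray(d,uv,z):
    r=R.from_rotvec(d["orientation"]).as_matrix();v=r@np.linalg.solve(d["intrinsics"],[uv[0],uv[1],1.]);return d["eye"]+v*(z-d["eye"][2])/v[2]
def tf(p,L):
    x,y,a=p;L=np.array(L,float);c,s=np.cos(a),np.sin(a);return np.c_[x+c*L[:,0]-s*L[:,1],y+s*L[:,0]+c*L[:,1],L[:,2]]
def fit(d,L,uv,x0):
    r=least_squares(lambda p:(proj(d,tf(p,L))-uv).ravel(),x0);return r.x,np.abs(r.fun).max()
def toledge(lp,pp):
    c,s=np.cos(lp[2]),np.sin(lp[2]);dx,dy=pp[0]-lp[0],pp[1]-lp[1];return np.array([c*dx+s*dy,-s*dx+c*dy,pp[2]-lp[2]])
def frm(lp,xy):
    c,s=np.cos(lp[2]),np.sin(lp[2]);return lp[0]+c*xy[0]-s*xy[1],lp[1]+s*xy[0]+c*xy[1]
PL=[(.05,.07,.066),(.05,-.07,.066),(-.05,-.07,.066),(-.05,.07,.066)]
E
python3 - <<'E'
from h import *
d=ctrl.get_image("top")
c=lambda a:(np.array(a,float)+.5)/5-.5+[180,145]
L=[(-.08,.17,.06),(-.08,-.17,.06),(.08,.17,.074),(.08,-.17,.074),(.07,.17,.074),(.07,-.17,.074)]
uv=c([(90,465),(703,353),(38,178),(655,66),(45,191),(657,84)])
lp,e=fit(d,L,uv,[.48,.0,.1]);print("ledge",lp,e,(proj(d,tf(lp,L))-uv).round(1).tolist())
pu=c([(235,225),(486,177),(518,356),(267,404)])
pp,e=fit(d,PL,pu,[.48,0,.1]);print("plate",pp,e,toledge(lp,pp))
print("vial",ray(d,c([380,510]),.046),"cart",ray(d,c([365,20]),.104),"tray",ray(d,[150,218],.014),"bottle",ray(d,(370,180),.115))
# scene check
s=ctrl.get_image("scene")
img=s["pixels"][:,:,::-1].copy()
for P,col in((tf(lp,L),(0,0,255)),(tf(pp,PL),(0,255,0))):
    for q in proj(s,P): cv2.circle(img,tuple(int(v) for v in q.round()),2,col,-1)
cv2.imwrite("pics/chk.png",cv2.resize(img[100:270,180:380],None,fx=3.5,fy=3.5))
np.save("lp.npy",lp)
o=ctrl.get_obs();print(R.from_rotvec(o["tool_rot"]).as_matrix().round(3))
E
```

```text
ledge [0.56820467 0.05054849 0.17715567] 0.9737959840649353 [[-0.2, 0.3], [0.9, 0.8], [-0.2, -0.6], [0.1, -0.4], [-1.0, 0.4], [0.3, -0.4]]
plate [0.55494922 0.04792966 0.18666582] 0.5977100982714774 [-0.01350951 -0.00024183  0.00951015]
vial [0.43609123 0.0462457  0.046     ] cart [0.69579722 0.05299873 0.104     ] tray [0.51418063 0.34767706 0.014     ] bottle [ 0.61066288 -0.25094358  0.115     ]
[[ 0.254  0.967 -0.   ]
 [ 0.967 -0.254 -0.001]
 [-0.001 -0.    -1.   ]]
```

View pics/chk.png

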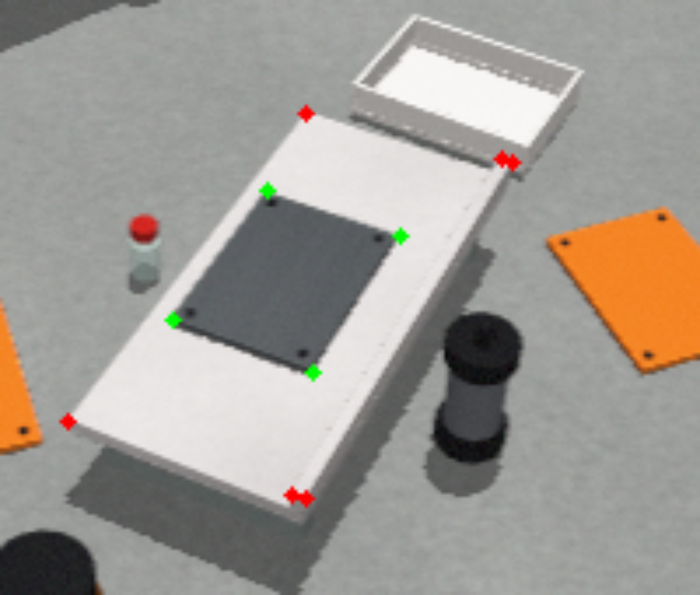

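The fit agrees with the scene view to about 1 px. In the ledge frame the panel is at (-13.5, 0) mm and 0.5° askew, so it is 33 mm short of the lip. The plan is to push with the open fingers against the long front side, then push along the riser with half-open fingers on the short side.

>>> step_arm(increments="-.78 .76 0 0 0 0;-.78 .76 0 0 0 0;-.78 .76 0 0 0 0;-.78 .76 0 0 0 0;-.78 .76 0 0 0 0;-.78 .76 0 0 0 0;-.78 .76 0 0 0 0;-.78 .76 0 0 0 0;-.78 .76 0 0 0 0;-.78 .76 0 0 0 0;-.78 .76 0 0 0 0;-.78 .76 0 0 0 0", fingers=1)

```text
t: 1.25
tool_pos: [0.3202, 0.319, 0.2313]
tool_rot: [2.487, 1.919, 0.0]
contact_force: [0.9, 0.6, -0.4]
opening: 0.0855
```

>>> step_arm(increments="-.78 .76 0 0 0 0;-.78 .76 0 0 0 0;-.78 .76 0 0 0 0;-.78 .76 0 0 0 0;-.78 .76 0 0 0 0;-.78 .76 0 0 0 0;-.78 .76 0 0 0 0;0 0 0 0 0 -.87;0 0 0 0 0 -.87;0 0 0 0 0 -.87;0 0 0 0 0 -.87;0 0 0 0 0 -.87")

```text
t: 2.25
tool_pos: [0.4137, 0.1543, 0.2312]
tool_rot: [-2.01, -2.414, 0.0]
contact_force: [0.7, 0.2, -0.3]
opening: 0.0855
```

```bash
cat > st.py <<'E'
from h import *
import sys
lp=np.load("lp.npy");o=ctrl.get_obs();M=R.from_rotvec(o["tool_rot"]).as_matrix()
yaw=np.arctan2(M[1,0],M[0,0])
print("t",round(float(o["t"]),2),"tool in ledge",toledge(lp,[o["tool_pos"][0],o["tool_pos"][1],yaw]).round(4),"z",o["tool_pos"][2].round(4),"tilt",M[:,2].round(3),"F",o["contact_force"].round(1),"open",round(float(o["opening"]),4),"q",o["q"].round(2))
E
python3 st.py
```

```text
t 2.25 tool in ledge [-0.1338  0.1293  1.5757] z 0.2312 tilt [-0.  0. -1.] F [ 0.7  0.2 -0.3] open 0.0855 q [ 0.19 -0.41  2.02  0.    1.53 -1.56]
```

>>> step_arm(increments="-.86 .29 0 0 0 .05;-.86 .29 0 0 0 0;-.86 .29 0 0 0 0;-.86 .29 0 0 0 0;-.86 .29 0 0 0 0;-.86 .29 0 0 0 0;0 0 1 0 0 0;0 0 1 0 0 0;0 0 1 0 0 0;0 0 1 0 0 0;0 0 1 0 0 0;0 0 0 0 0 0")

```text
t: 3.25
tool_pos: [0.4748, 0.0352, 0.1006]
tool_rot: [-2.016, -2.399, 0.01]
contact_force: [-0.3, -0.2, -0.3]
opening: 0.0854
```

```bash
python3 st.py
python3 - <<'E'
from h import *
a=ctrl.get_image("top")["pixels"][145:265,180:330,::-1];b=ctrl.get_image("scene")["pixels"][60:270,120:380,::-1]
cv2.imwrite("pics/a1.png",cv2.resize(a,(600,480)));cv2.imwrite("pics/b1.png",cv2.resize(b,(700,565)))
E
```

```text
t 3.25 tool in ledge [-9.4600e-02  1.3000e-03  1.5667e+00] z 0.1006 tilt [-0.01   0.001 -1.   ] F [-0.3 -0.2 -0.3] open 0.0854 q [-0.08 -0.19  2.07 -0.    1.27 -1.83]
```

View pics/b1.png

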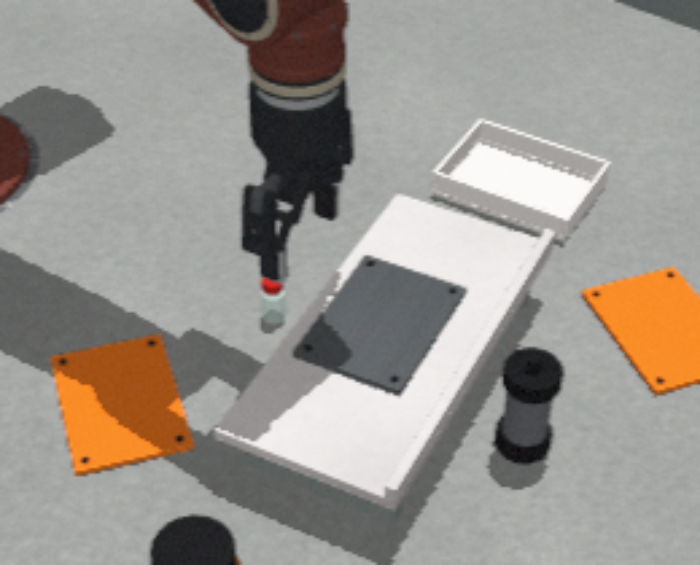

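>>> step_arm(increments="0 .5 0 0 0 0;0 0 .8 0 0 0;0 0 .8 0 0 0;0 0 .2 0 0 0;0 0 0 0 0 0;0 0 0 0 0 0")

```text
t: 3.85
tool_pos: [0.4923, 0.037, 0.063]
tool_rot: [2.02, 2.404, 0.002]
contact_force: [-0.4, -0.4, -1.1]
opening: 0.0854
```

```bash
python3 st.py
python3 - <<'E'
from h import *
a=ctrl.get_image("wrist")["pixels"][:,:,::-1];b=ctrl.get_image("scene")["pixels"][90:240,180:320,::-1]
cv2.imwrite("pics/a2.png",a);cv2.imwrite("pics/b2.png",cv2.resize(b,None,fx=4,fy=4))
E
```

```text
t 3.85 tool in ledge [-7.7100e-02  1.0000e-04  1.5669e+00] z 0.063 tilt [ 0.002 -0.    -1.   ] F [-0.4 -0.4 -1.1] open 0.0854 q [-0.08 -0.1   2.06  0.    1.18 -1.82]
```

View pics/a2.png

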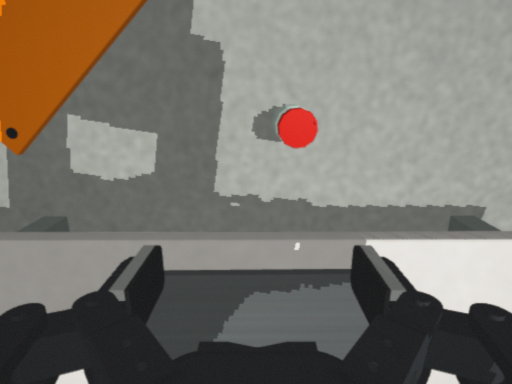

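View pics/b2.png

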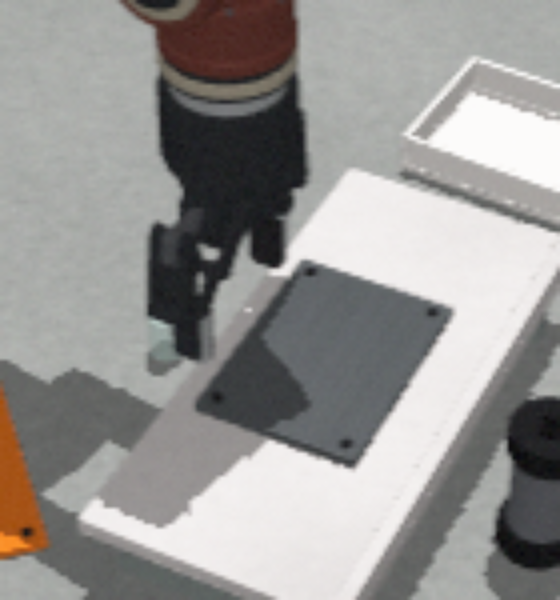

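>>> step_arm(increments="0 -.24 0 0 0 0;0 0 0 0 0 0;0 0 .24 0 0 0;0 0 .24 0 0 0;0 0 0 0 0 0;0 0 0 0 0 0")

```text
t: 4.45
tool_pos: [0.4847, 0.0361, 0.0484]
tool_rot: [-2.02, -2.404, 0.002]
contact_force: [0.1, 0.0, -0.4]
opening: 0.0855
```

>>> step_arm(increments="0 0 .04 0 0 0;0 0 0 0 0 0;0 0 0 0 0 0")

```text
t: 4.7
tool_pos: [0.4855, 0.0361, 0.0483]
tool_rot: [-2.021, -2.405, -0.0]
contact_force: [0.1, -0.2, -0.3]
opening: 0.0853
```

```bash
python3 st.py
python3 - <<'E'
from h import *
a=ctrl.get_image("wrist")["pixels"][:,:,::-1];b=ctrl.get_image("scene")["pixels"][130:210,190:280,::-1]
cv2.imwrite("pics/a3.png",a);cv2.imwrite("pics/b3.png",cv2.resize(b,None,fx=6,fy=6))
E
```

```text
t 4.7 tool in ledge [-8.4000e-02  3.0000e-04  1.5668e+00] z 0.0483 tilt [ 0.  0. -1.] F [ 0.1 -0.2 -0.3] open 0.0853 q [-0.08 -0.09  2.08  0.    1.15 -1.82]
```

View pics/b3.png

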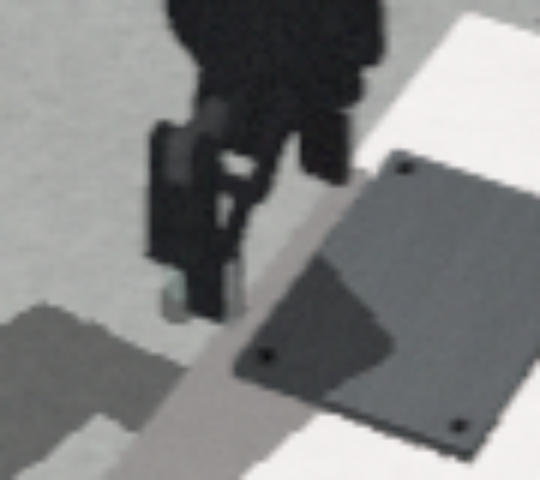

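>>> step_arm(increments="0 .15 0 0 0 0;0 .15 0 0 0 0;0 .15 0 0 0 0;0 .15 0 0 0 0;0 .15 0 0 0 0;0 0 0 0 0 0")

```text
t: 5.3
tool_pos: [0.5048, 0.0394, 0.0485]
tool_rot: [2.02, 2.405, 0.001]
contact_force: [-0.1, 0.2, 0.0]
opening: 0.0853
```

```bash
cat >> h.py <<'E'
def plate(d):
    hsv=cv2.cvtColor(d["pixels"],cv2.COLOR_RGB2HSV);return hsv
E
python3 st.py
python3 - <<'E'
from h import *
a=ctrl.get_image("wrist")["pixels"][:,:,::-1];b=ctrl.get_image("scene")["pixels"][120:240,190:330,::-1]
cv2.imwrite("pics/a4.png",a);cv2.imwrite("pics/b4.png",cv2.resize(b,None,fx=5,fy=5))
E
```

```text
t 5.3 tool in ledge [-6.4400e-02  2.0000e-04  1.5669e+00] z 0.0485 tilt [ 0.001  0.    -1.   ] F [-0.1  0.2  0. ] open 0.0853 q [-0.07 -0.04  2.03  0.    1.15 -1.81]
```

View pics/b4.png

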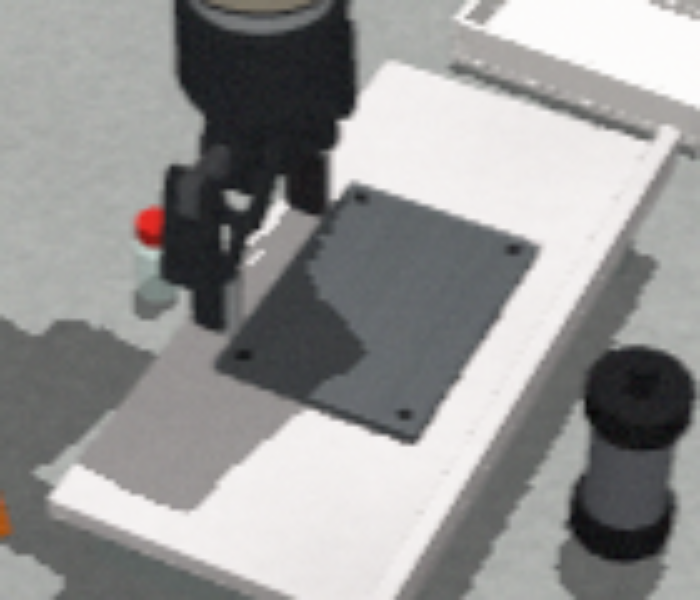

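The panel is moving with the fingers: its near corner went from (229,192) to (233,194) in the scene view. I'll continue towards the lip.

>>> step_arm(increments="0 .16 0 0 0 0;0 .16 0 0 0 0;0 .16 0 0 0 0;0 .16 0 0 0 0;0 .1 0 0 0 0;0 0 0 0 0 0;0 0 0 0 0 0")

```text
t: 5.98
tool_pos: [0.5225, 0.0425, 0.0484]
tool_rot: [2.021, 2.405, 0.0]
contact_force: [-0.7, -0.3, -0.6]
opening: 0.0855
```

```bash
python3 st.py
python3 - <<'E'
from h import *
b=ctrl.get_image("scene")["pixels"][120:240,190:330,::-1]
cv2.imwrite("pics/b5.png",cv2.resize(b,None,fx=5,fy=5))
E
```

```text
t 5.98 tool in ledge [-4.6400e-02  1.0000e-04  1.5669e+00] z 0.0484 tilt [ 0. -0. -1.] F [-0.7 -0.3 -0.6] open 0.0855 q [-0.06  0.    1.99  0.    1.15 -1.8 ]
```

View pics/b5.png

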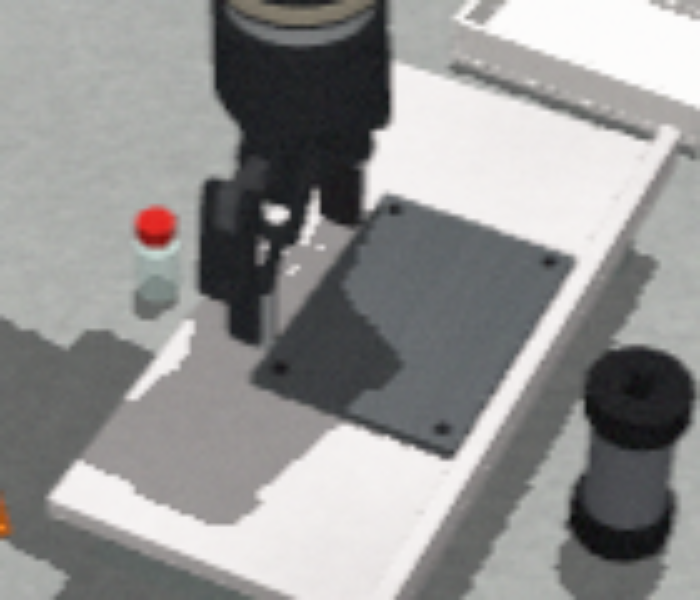

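>>> step_arm(increments="0 .08 0 0 0 0;0 .08 0 0 0 0;0 0 0 0 0 0;0 0 0 0 0 0")

```text
t: 6.37
tool_pos: [0.5262, 0.0432, 0.0484]
tool_rot: [2.021, 2.405, 0.001]
contact_force: [-0.1, 0.3, -0.7]
opening: 0.0854
```

>>> step_arm(increments="0 .06 0 0 0 0;0 0 0 0 0 0;0 0 0 0 0 0")

```text
t: 6.62
tool_pos: [0.5269, 0.0433, 0.0482]
tool_rot: [-2.02, -2.405, 0.002]
contact_force: [-3.9, -1.8, 1.8]
opening: 0.0857
```

>>> step_arm(increments="0 .05 0 0 0 0;0 0 0 0 0 0;0 0 0 0 0 0")

```text
t: 6.87
tool_pos: [0.527, 0.0433, 0.048]
tool_rot: [-2.018, -2.403, 0.006]
contact_force: [-8.8, -2.8, 5.7]
opening: 0.0853
```

```bash
python3 st.py
python3 - <<'E'
from h import *
b=ctrl.get_image("scene")["pixels"][120:240,190:330,::-1]
cv2.imwrite("pics/b6.png",cv2.resize(b,None,fx=5,fy=5))
E
```

```text
t 6.87 tool in ledge [-4.1900e-02  1.0000e-04  1.5672e+00] z 0.048 tilt [-0.005 -0.001 -1.   ] F [-8.8 -2.8  5.7] open 0.0853 q [-0.06  0.02  1.97 -0.    1.15 -1.8 ]
```

View pics/b6.png

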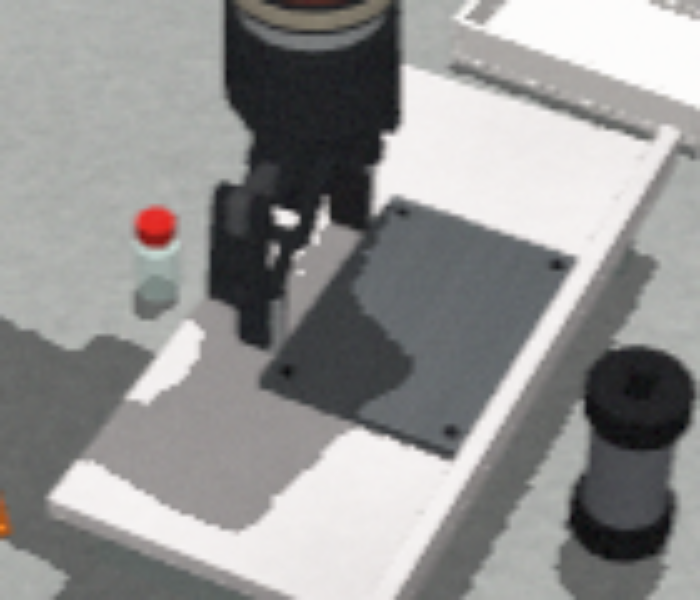

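>>> step_arm(increments="0 -.3 0 0 0 0;0 -.3 0 0 0 0;0 0 -1 0 0 0;0 0 -1 0 0 0;0 0 -1 0 0 0;-.7 .5 0 0 0 0;-.7 .5 0 0 0 0;-.7 .5 0 0 0 0;-.7 .5 0 0 0 0;-.7 .5 0 0 0 0;-.7 .5 0 0 0 0;0 0 0 0 0 0")

```text
t: 7.92
tool_pos: [0.608, -0.0519, 0.1238]
tool_rot: [2.022, 2.4, 0.002]
contact_force: [-0.6, -0.7, 0.6]
opening: 0.0853
```

>>> step_arm(increments="0 0 0 0 0 .98;0 0 0 0 0 .98;0 0 0 0 0 .98;0 0 0 0 0 .98;0 0 0 0 0 .98;0 0 0 0 0 .98;0 0 0 0 0 .98;0 0 0 0 0 .98", fingers=0)

```text
t: 8.58
tool_pos: [0.6054, -0.0489, 0.1233]
tool_rot: [-2.79, -1.444, -0.001]
contact_force: [0.2, 0.4, 0.2]
opening: 0.0431
```

>>> step_arm(increments="0 0 0 0 0 .98;0 0 0 0 0 .98;0 0 0 0 0 .98;0 0 0 0 0 .98;0 0 0 0 0 .98;0 0 0 0 0 .98;0 0 0 0 0 .98;0 0 0 0 0 .98;0 0 0 0 0 0;0 0 0 0 0 0")

```text
t: 9.42
tool_pos: [0.6055, -0.049, 0.1233]
tool_rot: [-3.129, -0.28, -0.001]
contact_force: [-0.2, -0.6, 0.6]
opening: 0.0431
```

```bash
python3 st.py
python3 - <<'E'
from h import *
b=ctrl.get_image("scene")["pixels"][90:260,170:360,::-1]
cv2.imwrite("pics/b7.png",cv2.resize(b,None,fx=4,fy=3.5))
cv2.imwrite("pics/a7.png",cv2.resize(ctrl.get_image("top")["pixels"][145:250,180:330,::-1],None,fx=5,fy=5))
E
```

```text
t 9.42 tool in ledge [ 0.0192 -0.1046  0.0016] z 0.1233 tilt [ 0.  0. -1.] F [-0.2 -0.6  0.6] open 0.0431 q [-0.2   0.1   1.75  0.    1.29 -0.38]
```

View pics/b7.png

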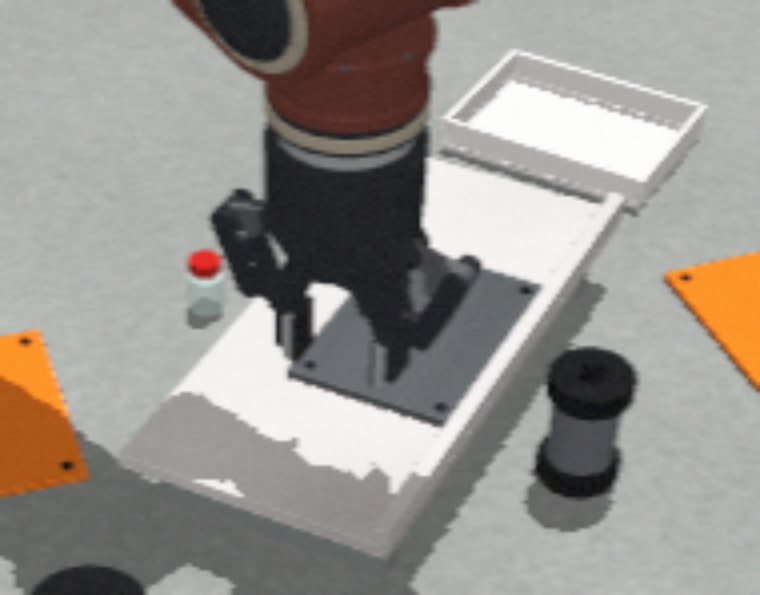

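View pics/a7.png

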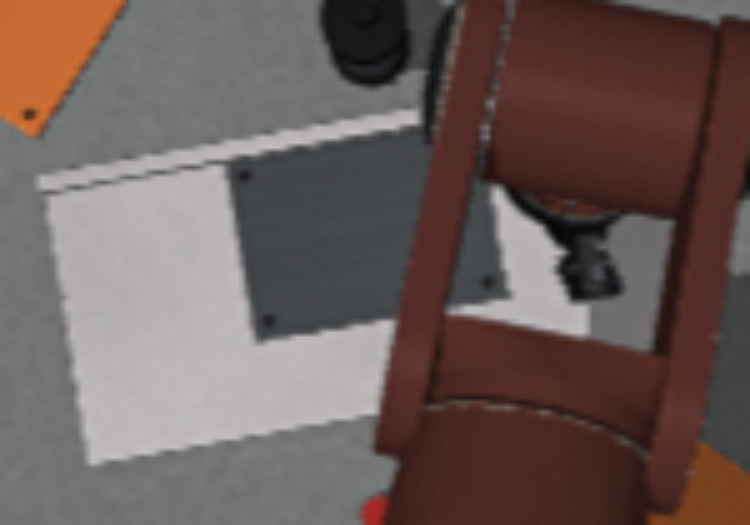

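>>> step_arm(increments="-.3 0 .8 0 0 0;0 0 .8 0 0 0;0 0 .8 0 0 0;0 0 0 0 0 0;0 0 0 0 0 0;0 0 0 0 0 0")

```text
t: 10.02
tool_pos: [0.5991, -0.0508, 0.0644]
tool_rot: [3.129, 0.277, 0.002]
contact_force: [-0.1, -0.5, -0.0]
opening: 0.0427
```

>>> step_arm(increments="0 0 .08 0 0 0;0 0 0 0 0 0;0 0 0 0 0 0")

```text
t: 10.27
tool_pos: [0.599, -0.0509, 0.0622]
tool_rot: [3.129, 0.276, 0.002]
contact_force: [0.1, 0.3, -0.4]
opening: 0.0427
```

>>> step_arm(increments="0 0 .06 0 0 0;0 0 0 0 0 0;0 0 0 0 0 0")

```text
t: 10.52
tool_pos: [0.5985, -0.0508, 0.0598]
tool_rot: [-3.129, -0.276, 0.0]
contact_force: [0.6, 1.2, 0.3]
opening: 0.0427
```

>>> step_arm(increments="0 0 .06 0 0 0;0 0 0 0 0 0;0 0 0 0 0 0")

```text
t: 10.77
tool_pos: [0.5985, -0.0507, 0.0582]
tool_rot: [-3.129, -0.276, 0.0]
contact_force: [-0.7, -0.2, -0.3]
opening: 0.0426
```

>>> step_arm(increments="0 0 .05 0 0 0;0 0 0 0 0 0;0 0 0 0 0 0")

```text
t: 11.02
tool_pos: [0.5986, -0.0508, 0.0582]
tool_rot: [-3.129, -0.276, 0.001]
contact_force: [-3.4, 0.8, 6.0]
opening: 0.0424
```

```bash
python3 st.py
python3 - <<'E'
from h import *
b=ctrl.get_image("scene")["pixels"][140:250,190:320,::-1]
cv2.imwrite("pics/b8.png",cv2.resize(b,None,fx=5,fy=5))
E
```

```text
t 11.02 tool in ledge [ 0.0121 -0.1051 -0.001 ] z 0.0582 tilt [-0. -0. -1.] F [-3.4  0.8  6. ] open 0.0424 q [-0.21  0.16  1.8  -0.    1.18 -0.38]
```

View pics/b8.png

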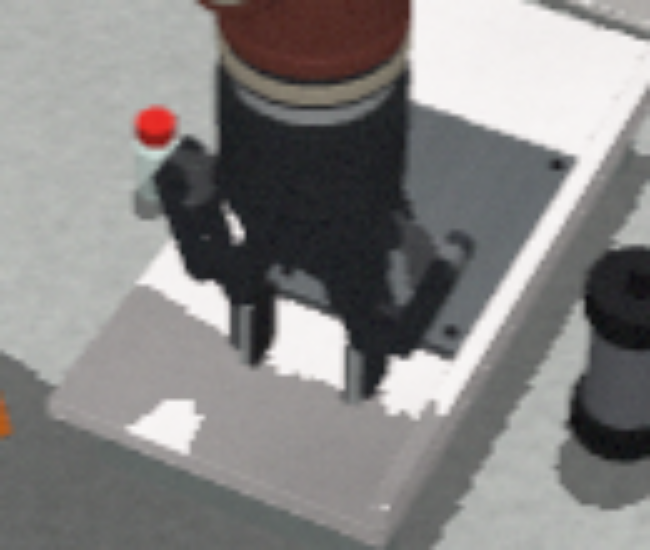

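>>> step_arm(increments="0 0 -.1 0 0 0;0 0 0 0 0 0;0 -.2 0 0 0 0;0 -.2 0 0 0 0;0 -.2 0 0 0 0;0 -.2 0 0 0 0;0 -.2 0 0 0 0;0 -.2 0 0 0 0;0 -.2 0 0 0 0;0 -.2 0 0 0 0;0 0 0 0 0 0;0 0 0 0 0 0")

```text
t: 12.07
tool_pos: [0.5915, -0.011, 0.0596]
tool_rot: [-3.129, -0.277, -0.0]
contact_force: [-0.4, -0.5, 0.6]
opening: 0.0428
```

```bash
python3 st.py
python3 - <<'E'
from h import *
b=ctrl.get_image("scene")["pixels"][110:250,190:350,::-1]
cv2.imwrite("pics/b9.png",cv2.resize(b,None,fx=4.5,fy=4))
cv2.imwrite("pics/a9.png",cv2.resize(ctrl.get_image("top")["pixels"][145:250,180:330,::-1],None,fx=5,fy=5))
E
```

```text
t 12.07 tool in ledge [ 0.0121 -0.0647 -0.0006] z 0.0596 tilt [ 0.  0. -1.] F [-0.4 -0.5  0.6] open 0.0428 q [-0.14  0.14  1.82  0.    1.18 -0.32]
```

View pics/b9.png

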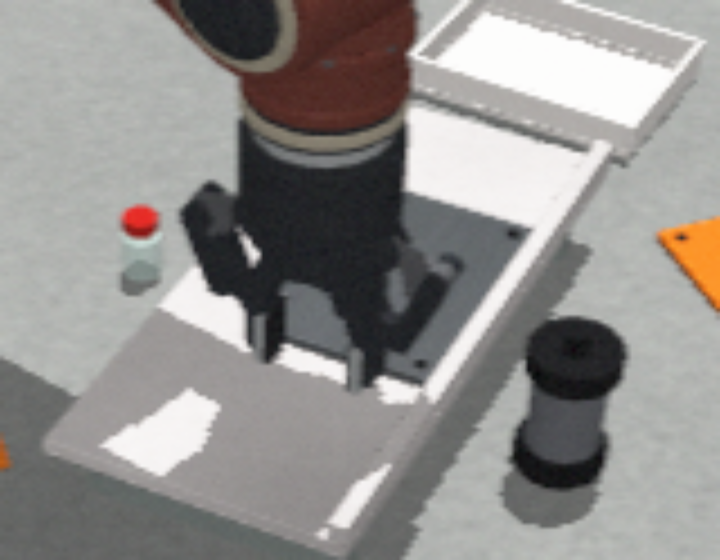

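View pics/a9.png

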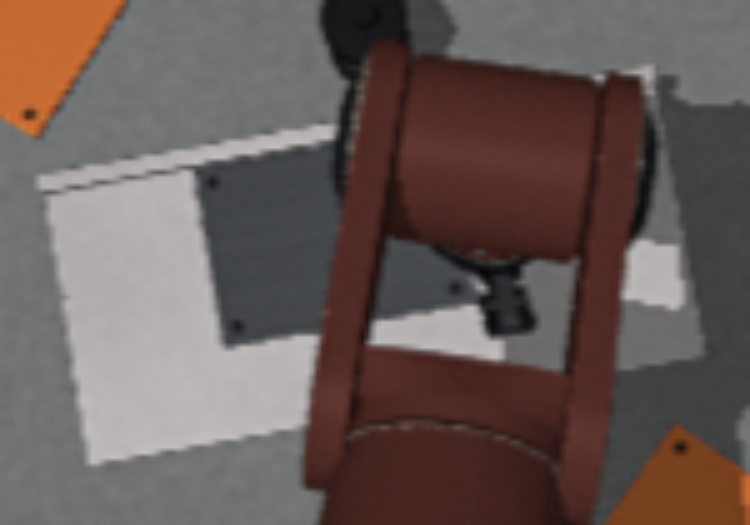

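>>> step_arm(increments="0 -.2 0 0 0 0;0 -.3 0 0 0 0;0 -.3 0 0 0 0;0 -.3 0 0 0 0;0 -.3 0 0 0 0;0 -.3 0 0 0 0;0 -.3 0 0 0 0;0 -.3 0 0 0 0;0 -.3 0 0 0 0;0 -.3 0 0 0 0;0 -.2 0 0 0 0;0 -.1 0 0 0 0")

```text
t: 13.17
tool_pos: [0.5773, 0.0682, 0.0595]
tool_rot: [-3.129, -0.277, 0.0]
contact_force: [0.3, -1.5, 0.3]
opening: 0.0426
```

>>> step_arm(increments="0 -.1 0 0 0 0;0 -.2 0 0 0 0;0 -.2 0 0 0 0;0 -.2 0 0 0 0;0 -.1 0 0 0 0;0 0 0 0 0 0;0 0 0 0 0 0")

```text
t: 13.75
tool_pos: [0.5737, 0.0874, 0.0593]
tool_rot: [-3.129, -0.277, 0.001]
contact_force: [0.3, -0.7, -0.4]
opening: 0.0425
```

```bash
python3 st.py
python3 - <<'E'
from h import *
b=ctrl.get_image("scene")["pixels"][90:240,190:350,::-1]
cv2.imwrite("pics/b10.png",cv2.resize(b,None,fx=4.5,fy=4))
cv2.imwrite("pics/a10.png",cv2.resize(ctrl.get_image("top")["pixels"][145:250,160:310,::-1],None,fx=5,fy=5,interpolation=cv2.INTER_CUBIC))
E
```

```text
t 13.75 tool in ledge [ 0.0119  0.0353 -0.0009] z 0.0593 tilt [-0.001  0.    -1.   ] F [ 0.3 -0.7 -0.4] open 0.0425 q [ 0.02  0.12  1.85  0.    1.18 -0.15]
```

View pics/a10.png

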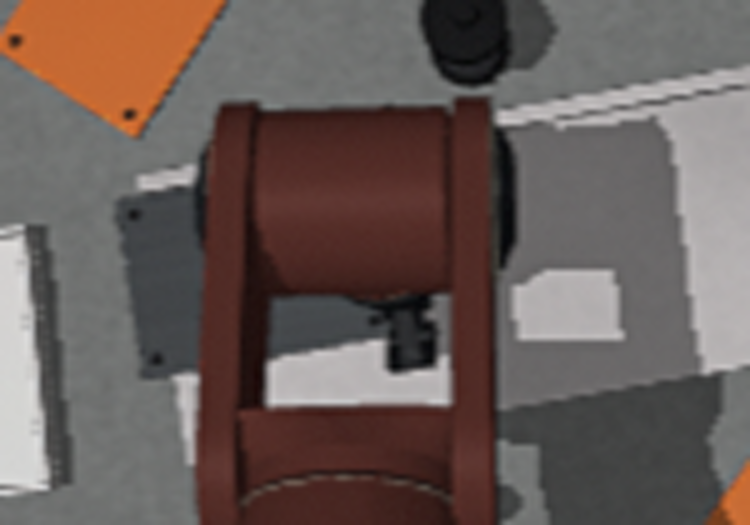

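View pics/b10.png

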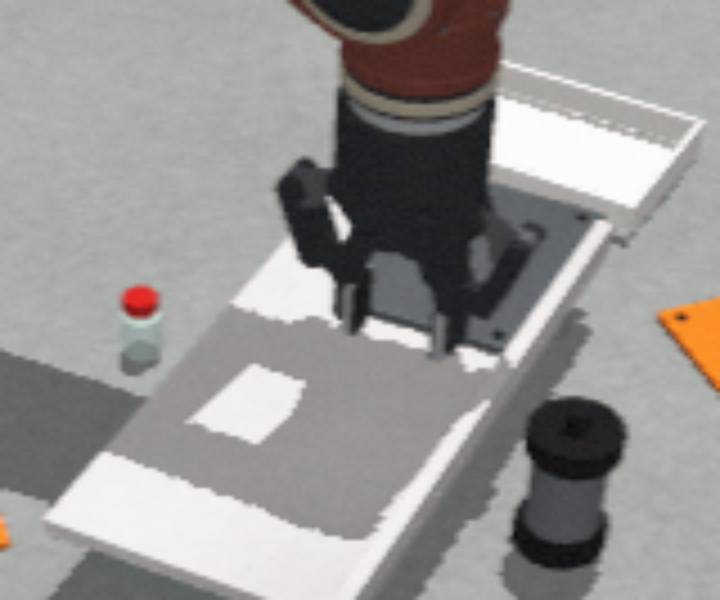

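>>> step_arm(increments="0 -.1 0 0 0 0;0 -.2 0 0 0 0;0 -.2 0 0 0 0;0 -.2 0 0 0 0;0 -.2 0 0 0 0;0 -.15 0 0 0 0;0 -.1 0 0 0 0;0 0 0 0 0 0;0 0 0 0 0 0")

```text
t: 14.6
tool_pos: [0.569, 0.1157, 0.0596]
tool_rot: [-3.129, -0.277, -0.0]
contact_force: [1.0, -0.9, -0.9]
opening: 0.0431
```

>>> step_arm(increments="0 .3 0 0 0 0;0 .4 0 0 0 0;0 .4 0 0 0 0;0 0 -1 0 0 0;0 0 -1 0 0 0;0 .8 -1 0 0 0;0 1 -1 0 0 0;0 1 0 0 0 0;0 1 0 0 0 0;0 1 0 0 0 0;0 1 0 0 0 0;0 0 0 0 0 0")

```text
t: 15.6
tool_pos: [0.5997, -0.0596, 0.1599]
tool_rot: [3.128, 0.268, 0.001]
contact_force: [-1.0, 0.4, 0.7]
opening: 0.0425
```

```bash
python3 st.py
python3 - <<'E'
from h import *
b=ctrl.get_image("scene")["pixels"][70:220,200:360,::-1]
cv2.imwrite("pics/b11.png",cv2.resize(b,None,fx=4.5,fy=4))
cv2.imwrite("pics/a11.png",cv2.resize(ctrl.get_image("top")["pixels"][145:250,140:290,::-1],None,fx=5,fy=5,interpolation=cv2.INTER_CUBIC))
E
```

```text
t 15.6 tool in ledge [ 0.0116 -0.114  -0.0062] z 0.1599 tilt [ 0.001 -0.002 -1.   ] F [-1.   0.4  0.7] open 0.0425 q [-0.22  0.05  1.73 -0.    1.35 -0.39]
```

View pics/a11.png

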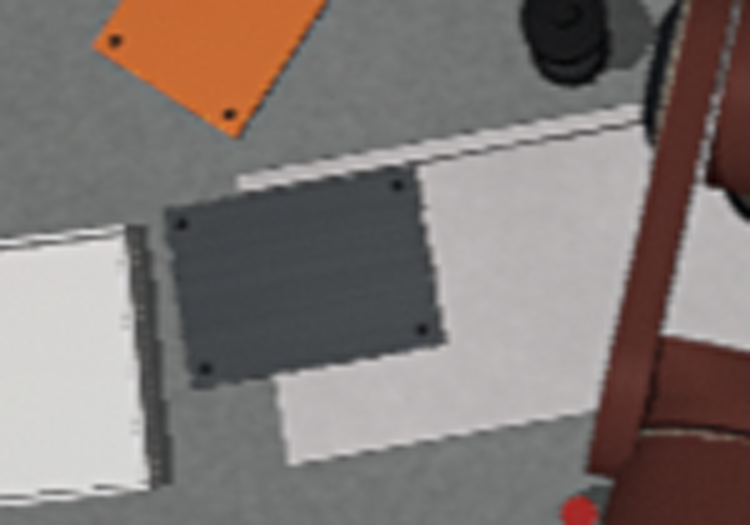

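View pics/b11.png

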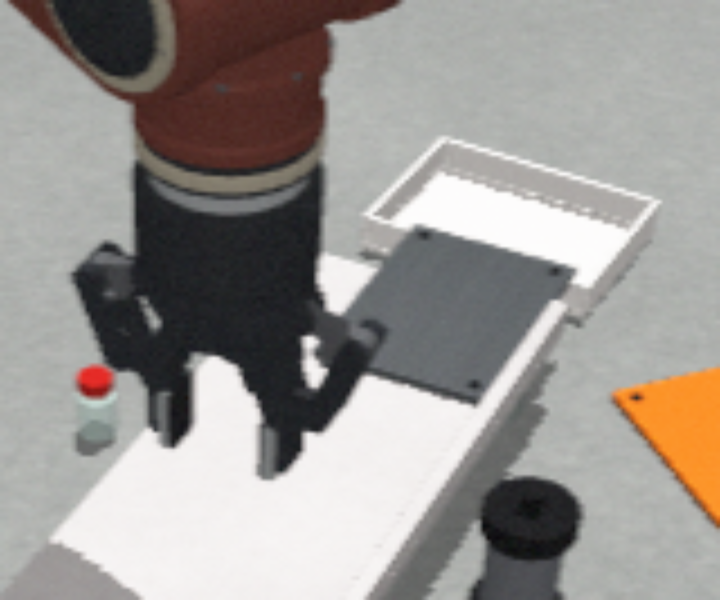

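Now I'll measure the final pose from the corners in the top crop.

Run:
```python
from h import *
lp=np.load("lp.npy");d=ctrl.get_image("top")
c=lambda a:(np.array(a,float)+.5)/5-.5+[140,145]
pp,e=fit(d,PL,c([(165,209),(416,166),(445,343),(193,387)]),[.55,.18,.17]);print("plate in ledge",toledge(lp,pp),e)
o=[ray(d,uv,.06) for uv in c([(274,378),(290,465)])]
print("riser end y in ledge", [toledge(lp,[*q[:2],0])[:2].round(4) for q in o])
s=ctrl.get_image("scene");img=s["pixels"][:,:,::-1].copy()
for q in proj(s,tf(pp,PL)): cv2.circle(img,tuple(int(v) for v in q.round()),1,(0,255,0),-1)
cv2.imwrite("pics/b12.png",cv2.resize(img[100:190,260:360],None,fx=6,fy=6))
```

```text
plate in ledge [ 0.02004711  0.1439495  -0.00464029] 0.43371939416073246
riser end y in ledge [array([-0.0314,  0.1703]), array([-0.0794,  0.1693])]
```

View pics/b12.png

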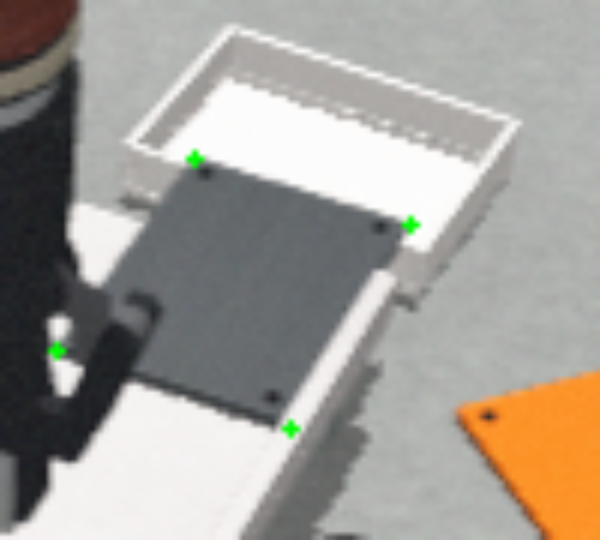

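```bash
python3 -c "
from station import ctrl
print(ctrl.finish_job())"
```

```text
the job is handed in; nothing more can be done
None
```

The dark panel now lies snug against the back lip with about 44 mm of its length sticking out past the tray end, and I've handed the job in. The hand-in gave no verdict.

- **How it was pushed:** I pushed the long front side with the open fingers until the panel met the lip, at about 9 N. Then I slid it along the lip towards the tray by its short side with the fingers half open. It was not lifted or gripped at any point.
- **Panel position:** the last top-camera fit put it in the ledge frame at x = 20.0 mm (at least 13 needed) and y = 144 mm (132 to 160 needed), about 0.3° from parallel. This agrees with where the fingers stopped.
- **Other objects:** the tray, vial and cartridge looked unmoved in the last pictures, though I did not measure them again. The bottle was outside the last crops, but the arm was never near it.
- **Robot:** the arm was raised and clear of everything at about 15.6 s of the 50 s allowed.
- **Disagreement:** projected into the scene camera, the fitted corners sit about 1 to 3 px (a few millimetres) off. A smaller offset, about 1 px, was there before I moved anything. I trusted the top-camera fit and the finger contact.

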